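Put the hole saws back on their board by size

ROBOT

A 7-joint arm with a two-finger parallel gripper is mounted at the origin on the work surface. World frame = base frame: x ahead of the robot, y to its left, z up, the work surface at z = 0. Lengths are in m, angles in rad, forces in N, time in s.
With the tool pointing down it reaches from about 0.4 to 0.85 m from the base axis. Payload 10.4 kg.
Tool frame: the origin (TCP) lies between the finger pads; the fingertips stand 22 mm ahead of it and the grasp point (between the pads) lies 3 mm ahead of it; z points along the fingers, y is the line along which they close (so a half turn about z gives the same grasp; the last joint's range is limited). The gripper opens to 85 mm and grips with 20 to 120 N. Pads are 22 mm wide; open, the fingers measure 114 mm over their backs; the gripper's body (76 mm by 85 mm) begins 54 mm behind the grasp point. The pads swing forward as they close: fully open they stand 13 mm farther back than shut.
Start: joints at [1.223, 0.332, -0.065, 1.46, 0.022, 1.35, -0.088], TCP at [0.199, -0.592, 0.253] pointing down, gripper open.
Joint ranges: [-2.6, 2.6], [-0.5, 2.12], [-1.47, 1.34], [0.16, 2.42], [-1.27, 4.41], [0.06, 2.06], [-2.6, 2.6]. Speed limits (rad/s): [2.22, 2.22, 2.79, 2.79, 3.14, 3.14, 3.14].

INTERFACE

Orientations are given as a unit quaternion [x, y, z, w].
In Python, from workcell import manip, camera, ticket, boxes_of, outline_of gives the robot as it stands.
- The arm moves only by the tool carry_out, never from a script. Its argument "deltas" is a list of rows, each a list of 5 numbers: the shift along the tool's x, y, z as a fraction of full scale, then the turn about the tool's z as a fraction of full scale, then the opening, from -1 (shut) to 1 (fully open), so that 0 is half open. In form: [[tx, ty, tz, spin, gripper], ...]. A call has 1 to 20 rows; each row is the pose to reach, as a shift and turn from the pose commanded when the call began, along the tool's axes at that moment; what a row does not reach only later rows make up. Full scale, the value 1, is 150 mm for a shift and 30 degrees for a turn. A row lasts 1/8 s, in which the tool goes at most 62.5 mm and 10.7 degrees, less where a joint would pass 70% of its speed; a pose out of reach is approached as far as the arm can. A call with a number of a shift or a turn outside -1 to 1 is refused whole. A call with a gripper value outside its range is refused whole. The fingers move at their own pace and stop on an object; "force" is the grip in N (left out, the last holds). Time passes only in rows, so rows that repeat a pose let the fingers close. It gives the time, the measured TCP pose, the force, the opening and the grip force at its end, in the units of the state.
- manip.get_obs(): the state, without advancing time (a new reading comes with each control period).
- camera(name): name is "scene" or "top"; returns a dict with "img" (480x640x3 uint8, red, green, blue), "depth" (480x640 float32, m along the optical axis (not along the pixel's ray), 0 where there is no reading), "vertical_fov" (degrees; the focal length in pixels is half the picture's height over the tangent of half this angle, whatever the lens; pixels are square), "cx", "cy" (the principal point, pixels), "R" (3x3) and "t" (3): a world point X has camera coordinates R X + t. Camera axes: x right, y down, z forward; pixel columns grow to the right and rows downward; lengths in m; the calibration is good to about 2 mm. A picture is of the moment at which its call begins.
- ticket.hand_in(): hands the job in; it is judged then, once.
Trained networks look in a picture, given as the dict that the camera call returned (one of the last four; its "shot" number tells which), for a name from the list of things; names that differ only in an ending like _2 or _b are one class to them, and where a whole thing is asked for, a point or a joint stands for the part that bears it (a point fixed in the world has none). Each returns a list of dicts, best first, with "conf" (0 to 1); they miss things now and then, are a little off and sometimes report something else, mostly with a low value. They report only what shows in the picture. A call takes as long as a camera call.
- boxes_of(query, picture): "position" ([x, y, z] in m, in world coordinates, good to about 4 mm: the middle of the surface that is visible of it).
- outline_of(query, picture): "region" (480x640 bool, what is visible of it).
The state is a dict: "clock": time; "joint_pos": joint angles; "joint_velocities": joint speeds; "tau": joint torques, N m; "position": TCP position; "ee_rot": TCP orientation; "ft_force": force on the tool from outside, world axes, zero at the start; "torque": the same for the moment, N m; "grip_width": opening from 0.0 (shut) to 1.0 (fully open); "grasp_force": force on a finger pad.
Only numpy, scipy, OpenCV 4.12 (cv2) and the standard library are available. Lean on these libraries where they do the work, as an engineer would, in place of code of your own. Each camera call takes 0.05 s, during which the arm holds its last target. There are 200 camera calls.

TASK

Put the four hole saws back on their storage board in order of size, the smallest next to the arbor and the largest at the other end. Each goes over its own dowel, roughly centred on it, teeth down and sitting flat on the board.

Things in the scene. Friction and masses are not known exactly. Their poses are not given: they have to be found in the camera images.
- saw_35: hole saw, 35 mm in outside diameter (the smallest of the four): a round grey steel cup 46 mm tall, closed cap on top with the dark arbor hole (and no pin holes, too small for them), open at the bottom with teeth on the rim; wall 2 mm, so the mouth is 31 mm wide and 41 mm deep. Origin at the centre of the toothed rim, z up through the cap. It starts standing cap up, teeth down, loose on the bench; about 70 g; grip it round the outside.
- saw_45: hole saw, 45 mm in outside diameter (second smallest of the four): a round grey steel cup 46 mm tall, closed cap on top with the dark arbor hole (and two small pin holes), open at the bottom with teeth on the rim; wall 2 mm, so the mouth is 41 mm wide and 41 mm deep. Origin at the centre of the toothed rim, z up through the cap. It starts standing cap up, teeth down, loose on the bench; about 100 g; grip it round the outside.
- saw_55: hole saw, 55 mm in outside diameter (second largest of the four): a round grey steel cup 46 mm tall, closed cap on top with the dark arbor hole (and two small pin holes), open at the bottom with teeth on the rim; wall 2 mm, so the mouth is 51 mm wide and 41 mm deep. Origin at the centre of the toothed rim, z up through the cap. It starts standing cap up, teeth down, loose on the bench; about 130 g; grip it round the outside.
- saw_65: hole saw, 65 mm in outside diameter (the largest of the four): a round grey steel cup 46 mm tall, closed cap on top with the dark arbor hole (and two small pin holes), open at the bottom with teeth on the rim; wall 2 mm, so the mouth is 61 mm wide and 41 mm deep. Origin at the centre of the toothed rim, z up through the cap. It starts standing cap up, teeth down, loose on the bench; about 160 g; grip it round the outside.
- dowel_a: one of four identical upright dark wood dowels, 12 mm in diameter and 28 mm tall with a tapered top, standing in one row on the centre line of the board, 85 mm apart; origin on the dowel's axis at the board's top face (18 mm above the bench), z up, x and y as the board's. At the board's -y end.
- dowel_b: one of four identical upright dark wood dowels, 12 mm in diameter and 28 mm tall with a tapered top, standing in one row on the centre line of the board, 85 mm apart; origin on the dowel's axis at the board's top face (18 mm above the bench), z up, x and y as the board's. Next after dowel_a towards +y of the board.
- dowel_c: one of four identical upright dark wood dowels, 12 mm in diameter and 28 mm tall with a tapered top, standing in one row on the centre line of the board, 85 mm apart; origin on the dowel's axis at the board's top face (18 mm above the bench), z up, x and y as the board's. Next after dowel_b towards +y of the board.
- dowel_d: one of four identical upright dark wood dowels, 12 mm in diameter and 28 mm tall with a tapered top, standing in one row on the centre line of the board, 85 mm apart; origin on the dowel's axis at the board's top face (18 mm above the bench), z up, x and y as the board's. At the board's +y end.
- arbor_block: dark wood block 50 x 46 x 18 mm fixed on one end of the board (either end, 75 mm beyond the last dowel), in which the hole saw arbor stands upright: a round steel collar 25 mm in diameter with a thin pilot drill pointing up, 71 mm above the block's underside in all. Origin at the centre of the block's underside. A like block with an L-shaped hex key lying on it is at the other end of the board.
- board: storage board of pale plywood, 80 mm wide (its x), 460 mm long (its y), 18 mm thick, fixed flat on the bench; origin at the centre of its underside, z up. The four dowels stand along its y axis at -127.5, -42.5, 42.5 and 127.5 mm. Its top is otherwise flat and bare.

How it is judged:
By the outcome, as a careful person would: the job done as asked, in the order asked, and still so for the second after the job is handed in, with the robot touching nothing.
It also fails if it takes over 96 s, if anything falls off the work surface, if the arm or the gripper's body presses on something with over 40 N, if the wrist force passes 120 N, or if a joint passes its speed limit or range.

## Working session

There is one attempt and no reset: what is moved stays moved. The work goes in short steps, Python scripts to look and compute and a tool call to move; the robot and the scene stay as the last step left them, time stands still between calls to the robot, and variables do not carry over. Pictures are saved under pics/ and viewed, at most 14 in all, crops included, and the job is handed in when it is done.

Besides the shell and the picture viewer there is one more tool, called after "Request:" as name(argument=value, ...) on one line, values as JSON. carry_out: Moves the arm, as the interface text tells. Its arguments: {"type":"object","properties":{"deltas":{"type":"array","items":{"type":"array","items":{"type":"number"}}},"force":{"type":"number"}},"required":["deltas"]}

```bash
mkdir -p pics; ls; cat > h.py <<'E'
import numpy as np, cv2
from workcell import manip, camera, ticket, boxes_of, outline_of
from scipy.spatial.transform import Rotation as Ro
def f(p): return 240/np.tan(np.radians(p["vertical_fov"])/2)
def cloud(p):
    d=p["depth"]; v,u=np.mgrid[:480,:640]; F=f(p)
    c=np.stack([(u-p["cx"])/F*d,(v-p["cy"])/F*d,d],-1)
    return (c-p["t"])@p["R"]
def save(p,n): cv2.imwrite("pics/"+n,p["img"][...,::-1])
E
python3 - <<'E'
from h import *
np.set_printoptions(precision=4,suppress=True)
o=manip.get_obs(); print({k:np.round(v,3) for k,v in o.items()})
for n in("top","scene"):
    p=camera(n); save(p,n+"0.png"); print(n,p["vertical_fov"],p["cx"],p["cy"],p["R"].tolist(),p["t"])
    for q in("saw_35","saw_45","saw_55","saw_65","dowel_a","arbor_block","board"):
        print(q,[(round(b["conf"],2),np.round(b["position"],3).tolist()) for b in boxes_of(q,p)][:6])
E
```

```text
pics
{'clock': np.float64(0.0), 'joint_pos': array([ 1.223,  0.333, -0.065,  1.461,  0.022,  1.35 , -0.089]), 'joint_velocities': array([ 0.   , -0.002, -0.002, -0.   , -0.   , -0.   ,  0.001]), 'tau': array([  0.   , -62.543,   0.05 , -39.159,   0.016,   0.01 ,  -0.   ]), 'position': array([ 0.199, -0.592,  0.253]), 'ee_rot': array([ 0.987,  0.162, -0.   , -0.001]), 'ft_force': array([-0.337,  0.228, -0.545]), 'torque': array([-0.055,  0.023,  0.052]), 'grasp_force': np.float64(0.0), 'grip_width': np.float64(1.001)}
top 54.446346607626474 316.4942821066431 230.4093029769341 [[0.024272393796073693, -0.9997053131752885, -0.0003710909682347947], [-0.9905750049294451, -0.024000656831245606, -0.13485224536765725], [0.13480359976068282, 0.0036407802415369546, -0.9908656489205763]] [-0.0104  0.5127  0.8971]
saw_35 [(0.76, [0.442, 0.075, 0.043]), (0.68, [0.45, -0.064, 0.045]), (0.62, [0.405, -0.279, 0.046]), (0.57, [0.402, 0.296, 0.046])]
saw_45 [(0.76, [0.442, 0.075, 0.043]), (0.68, [0.45, -0.064, 0.045]), (0.62, [0.405, -0.279, 0.046]), (0.57, [0.402, 0.296, 0.046])]
saw_55 [(0.76, [0.442
[... 760 characters left out ...]
22, -0.286, 0.042]), (0.73, [0.451, 0.071, 0.036]), (0.67, [0.456, -0.075, 0.046])]
saw_45 [(0.96, [0.412, 0.283, 0.032]), (0.77, [0.422, -0.286, 0.042]), (0.73, [0.451, 0.071, 0.036]), (0.67, [0.456, -0.075, 0.046])]
saw_55 [(0.96, [0.412, 0.283, 0.032]), (0.77, [0.422, -0.286, 0.042]), (0.73, [0.451, 0.071, 0.036]), (0.67, [0.456, -0.075, 0.046])]
saw_65 [(0.96, [0.412, 0.283, 0.032]), (0.77, [0.422, -0.286, 0.042]), (0.73, [0.451, 0.071, 0.036]), (0.67, [0.456, -0.075, 0.046])]
dowel_a [(0.64, [0.638, 0.061, 0.034]), (0.62, [0.586, -0.187, 0.039]), (0.55, [0.601, -0.103, 0.035]), (0.49, [0.619, -0.018, 0.037])]
arbor_block [(0.66, [0.658, 0.13, 0.04])]
board [(0.6, [0.61, -0.103, 0.019])]
```

View both.

View pics/top0.png

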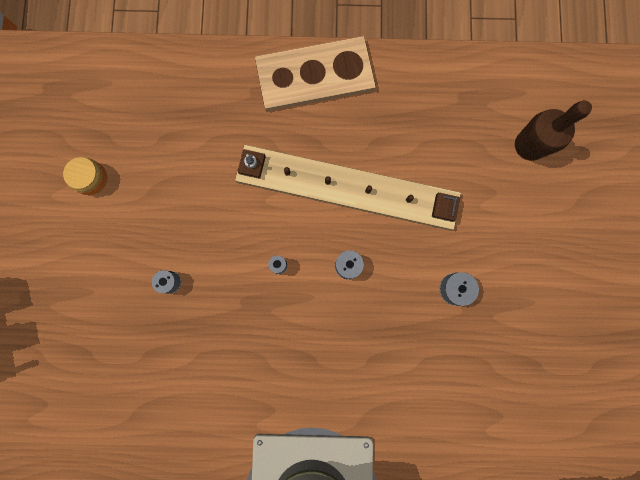

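View pics/scene0.png

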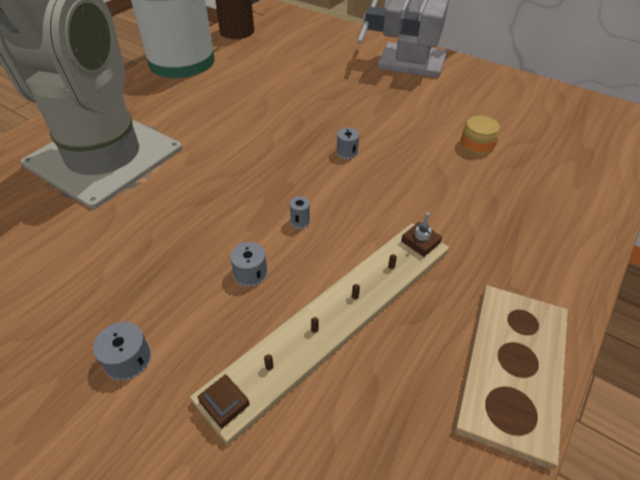

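```bash
cat >> h.py <<'E'
def saws(p):
    X=cloud(p); out=[]
    for b in boxes_of("saw_35",p):
        c=np.array(b["position"])
        m=(abs(X[...,2]-c[2].clip(.046))<.006 if c[2]<.055 else abs(X[...,2]-c[2])<.006)&(np.hypot(X[...,0]-c[0],X[...,1]-c[1])<.045)
        k,l=cv2.connectedComponents(m.astype(np.uint8)); 
        j=1+np.argmax([(l==i).sum() for i in range(1,k)]); q=X[l==j]
        (x,y),r=cv2.minEnclosingCircle(q[:,:2].astype(np.float32))
        a=(l==j).sum()*(np.median(p["depth"][l==j])/f(p))**2
        out.append((round(b["conf"],2),x,y,2*r,2*np.sqrt(a/np.pi),np.median(q[:,2]),q[:,:2].mean(0)))
    return out
E
python3 - <<'E'
from h import *
np.set_printoptions(precision=4,suppress=True)
for n in("top","scene"):
    p=camera(n); print(n)
    for s in saws(p): print(s)
    X=cloud(p)
    for q in("dowel_a","arbor_block","board"):
        for b in outline_of(q,p):
            r=X[b["region"]]; z=r[:,2]; t=r[z>np.percentile(z,97)-.012 if q!="board" else abs(z-.018)<.005]
            print(q,round(b["conf"],2),len(r),"top",np.median(t,0),"zmax",z.max())
            if q=="board": print(cv2.minAreaRect(t[:,:2].astype(np.float32)))
E
```

```text
top
(0.9, 0.4036025404930115, -0.2826251983642578, 0.0662873387336731, np.float64(0.06536642508248042), np.float64(0.04663854339022562), array([ 0.4043, -0.282 ]))
(0.64, 0.4036789536476135, 0.29796892404556274, 0.04519692063331604, np.float64(0.04518081775087309), np.float64(0.046913332167739054), array([0.404 , 0.2976]))
(0.63, 0.44406822323799133, 0.07785288989543915, 0.035278379917144775, np.float64(0.03482935309967726), np.float64(0.046760918064777446), array([0.4434, 0.0778]))
(0.62, 0.4466383457183838, -0.06387657672166824, 0.05472678691148758, np.float64(0.05457064698102639), np.float64(0.04685112639282852), array([ 0.4462, -0.0637]))
dowel_a 0.37 30 top [ 0.5979 -0.1007  0.0445] zmax 0.04849105051056531
arbor_block 0.86 621 top [0.6467 0.1377 0.0622] zmax 0.9580350520971358
board 0.89 7266 top [ 0.6073 -0.0601  0.0187] zmax 0.9580350520971358
((0.6081746220588684, -0.0598921924829483), (0.45577090978622437, 0.08080784976482391), 78.52471160888672)
scene
(0.88, 0.40826091170310974, -0.28265732526779175, 0.06631193310022354, np.float64(0.061115328497544176), np.float64(0.04651092027770817), array([ 0.4104, -0.2837]))
(0.71, 0.4069570004940033, 0.2995571196079254, 0.0481593944132328, np.float64(0.038447010928284904), np.float64(0.046885437255154164), array([0.4089, 0.2954]))
(0.68, 0.4464878439903259, 0.07892236113548279, 0.03684256225824356, np.float64(0.031725300651741915), np.float64(0.04679843979813403), array([0.4479, 0.0762]))
(0.67, 0.4493192434310913, -0.06258480250835419, 0.057774417102336884, np.float64(0.05001679522934457), np.float64(0.04668561330796884), array([ 0.4508, -0.0652]))
dowel_a 0.67 124 top [ 0.6202 -0.0202  0.044 ] zmax 0.6140945041827337
dowel_a 0.59 110 top [ 0.5876 -0.186   0.0445] zmax 0.6140945041827337
arbor_block 0.66 957 top [0.6521 0.1374 0.0779] zmax 0.6140945041827337
```

The top view shows the saws at about px (166,282), (277,264), (350,264) and (462,289), and the fitted diameters are 45, 35, 55 and 65 mm. The board slants, with the arbor at its +y end (px 250,160) and dowels at (287,171), (328,180), (369,189) and (410,198). The scene view agrees.

Request:
carry_out(deltas=[[0.4,-0.3,0,-0.35,1],[0.75,-0.6,0,-0.7,1],[0.98,-0.76,0,-1,1],[0.98,-0.76,0,-1,1],[0.98,-0.76,0,-1,1],[0.98,-0.76,0,-1,1]], force=50)

```text
clock: 2.05
position: [0.3014, -0.4384, 0.2532]
ee_rot: [0.912, 0.41, -0.0, -0.0]
ft_force: [0.2, 0.1, -0.3]
grip_width: 0.997
grasp_force: 0.0
```

```bash
cat >> h.py <<'E'
def go(x,y,z,yd=-11.5):
    o=manip.get_obs(); R=Ro.from_quat(o["ee_rot"]); a=R.as_matrix()
    d=a.T@(np.array([x,y,z])-o["position"]); yaw=np.degrees(np.arctan2(a[1,1],a[0,1]))
    print("t=%.2f pos"%o["clock"],np.round(o["position"],4),"yaw %.1f"%yaw,"d",np.round(d/.15,3),"spin",round((yaw-yd)/30,3),"tilt",np.round(a[:,2],3),"grip",o["grip_width"],o["grasp_force"])
E
python3 - <<'E'
from h import *
np.set_printoptions(precision=4,suppress=True)
for n in("top","scene"):
    p=camera(n); X=cloud(p)
    b=outline_of("board",p)[0]; r=X.reshape(-1,3)
    c=np.array([.6075,-.06]); u=np.array([.199,.980]); w=np.array([.98,-.199])
    s=(r[:,:2]-c)@u; t=(r[:,:2]-c)@w
    bd=r[(abs(r[:,2]-.018)<.004)&(abs(t)<.055)&(abs(s)<.26)]
    print(n,"board",cv2.minAreaRect(bd[:,:2].astype(np.float32)))
    for k in(-127.5,-42.5,42.5,127.5):
        m=(abs(s-k/1e3)<.025)&(abs(t)<.025)&(r[:,2]>.030)&(r[:,2]<.05)
        print(k,m.sum(),r[m].mean(0), "top",r[m&(r[:,2]>.043)].mean(0))
go(.404,-.2825,.15)
E
```

```text
top board ((0.6083597540855408, -0.05886027216911316), (0.4601033627986908, 0.08160759508609772), 78.57926940917969)
-127.5 36 [ 0.5821 -0.1831  0.043 ] top [ 0.5827 -0.1835  0.0454]
-42.5 35 [ 0.5986 -0.1004  0.0422] top [ 0.5995 -0.1004  0.0456]
42.5 36 [ 0.6155 -0.0176  0.0426] top [ 0.6163 -0.0173  0.0461]
127.5 36 [0.6321 0.0655 0.0425] top [0.6328 0.0657 0.0456]
scene board ((0.6110087633132935, -0.05903823673725128), (0.4596119225025177, 0.08123579621315002), 78.51029968261719)
-127.5 96 [ 0.5873 -0.1856  0.0414] top [ 0.5865 -0.1848  0.0455]
-42.5 88 [ 0.6041 -0.1028  0.0409] top [ 0.6036 -0.1014  0.0453]
42.5 81 [ 0.6207 -0.0199  0.0409] top [ 0.6197 -0.0186  0.0456]
127.5 76 [0.6375 0.0631 0.0408] top [0.6371 0.064  0.0458]
t=2.25 pos [ 0.3019 -0.4379  0.2532] yaw -41.5 d [ 1.227 -0.176  0.688] spin -0.999 tilt [-0.  0. -1.] grip 0.99935003823186 0.0
```

Request:
carry_out(deltas=[[0.3,-0.04,0.2,-0.35,1],[0.6,-0.08,0.4,-0.7,1],[0.95,-0.15,0.6,-1,1],[0.95,-0.15,0.6,-1,1],[0.95,-0.15,0.6,-1,1],[0.95,-0.15,0.6,-1,1]])

```text
clock: 3.0
position: [0.3793, -0.3171, 0.1639]
ee_rot: [0.775, 0.632, -0.0, 0.001]
ft_force: [-0.8, 0.5, 0.1]
grip_width: 0.998
grasp_force: 0.0
```

```bash
python3 - <<'E'
from h import *
go(.406,-.2826,.027)
E
```

```text
t=3.00 pos [ 0.3793 -0.3171  0.1639] yaw -11.6 d [0.262 0.127 0.913] spin -0.002 tilt [ 0.001 -0.001 -1.   ] grip 0.9980051799165202 0.0
```

Request:
carry_out(deltas=[[0.15,0.06,0.1,0,1],[0.262,0.127,0.3,0,1],[0.262,0.127,0.45,0,1],[0.262,0.127,0.45,0,1],[0.262,0.127,0.45,0,1]])

```text
clock: 3.62
position: [0.4064, -0.2819, 0.0969]
ee_rot: [0.774, 0.633, 0.0, 0.001]
ft_force: [-0.5, -0.1, 0.0]
grip_width: 1.001
grasp_force: 0.0
```

```bash
python3 - <<'E'
from h import *
go(.406,-.2826,.027)
p=camera("scene"); im=p["img"][230:430,20:260,::-1]; cv2.imwrite("pics/a1.png",cv2.resize(im,None,fx=3,fy=3))
E
```

```text
t=3.62 pos [ 0.4064 -0.2819  0.0969] yaw -11.5 d [-0.004 -0.002  0.466] spin 0.0 tilt [ 0.001 -0.001 -1.   ] grip 1.0006510583972514 0.0
```

View pics/a1.png

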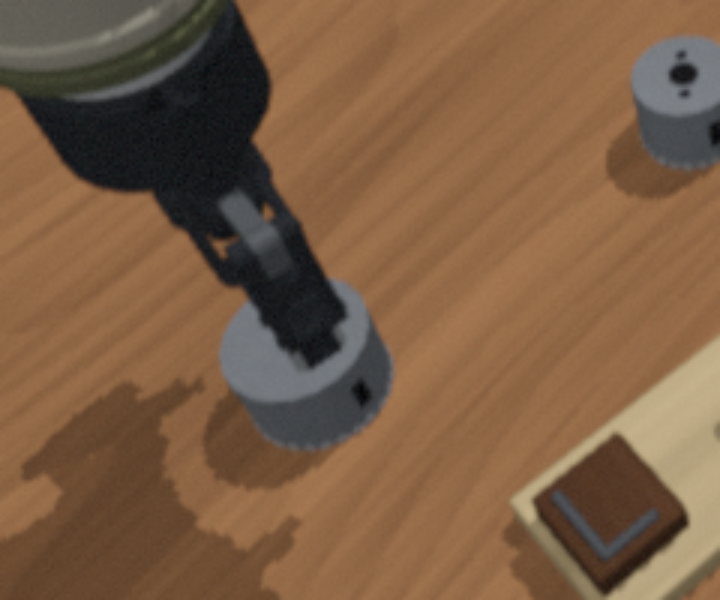

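The gripper is above the 65 mm saw, with the near finger at crop (310,340) in front of it. That fits, so I'll descend and close.

Request:
carry_out(deltas=[[-0.004,0,0.15,0,1],[-0.004,0,0.3,0,1],[-0.004,0,0.46,0,1],[-0.004,0,0.46,0,1],[-0.004,0,0.46,0,1],[-0.004,0,0.46,0,-1],[-0.004,0,0.46,0,-1],[-0.004,0,0.46,0,-1],[-0.004,0,0.46,0,-1],[-0.004,0,0.46,0,-1],[-0.004,0,0.46,0,-1]])

```text
clock: 5.05
position: [0.4067, -0.282, 0.0284]
ee_rot: [0.774, 0.633, 0.0, 0.001]
ft_force: [-3.6, 1.5, 11.3]
grip_width: 0.761
grasp_force: 52.8
```

```bash
python3 - <<'E'
from h import *
go(.5844,-.1839,.12)
E
```

```text
t=5.05 pos [ 0.4067 -0.282   0.0284] yaw -11.4 d [ 0.875  1.033 -0.61 ] spin 0.003 tilt [ 0.001 -0.002 -1.   ] grip 0.7606944571766056 52.825550604611635
```

Request:
carry_out(deltas=[[0,0,-0.2,0,-1],[0,0,-0.4,0,-1],[0.1,0.15,-0.6,0,-1],[0.3,0.35,-0.6,0,-1],[0.5,0.6,-0.6,0,-1],[0.7,0.8,-0.6,0,-1],[0.87,0.98,-0.6,0,-1],[0.87,0.98,-0.6,0,-1],[0.87,0.98,-0.6,0,-1]])

```text
clock: 6.18
position: [0.5755, -0.183, 0.1168]
ee_rot: [0.774, 0.633, -0.0, 0.0]
ft_force: [-1.0, -0.3, -1.7]
grip_width: 0.751
grasp_force: 56.2
```

```bash
python3 - <<'E'
from h import *
np.set_printoptions(precision=4,suppress=True)
go(.5844,-.1839,.0465)
p=camera("top"); X=cloud(p).reshape(-1,3); o=manip.get_obs()["position"]
m=(np.hypot(X[:,0]-o[0],X[:,1]-o[1])<.05)&(abs(X[:,2]-(o[2]+.018))<.006)
print(m.sum(),X[m].min(0),X[m].max(0))
save(p,"a2.png")
p=camera("scene"); im=p["img"][230:430,150:390,::-1]; cv2.imwrite("pics/a2.png",cv2.resize(im,None,fx=3,fy=3))
for b in boxes_of("saw_65",p): print(b["conf"],b["position"])
E
```

```text
t=6.17 pos [ 0.5755 -0.183   0.1168] yaw -11.4 d [0.006 0.06  0.469] spin 0.003 tilt [-0.001 -0.    -1.   ] grip 0.7508135768017002 56.230454072356224
215 [ 0.5315 -0.2095  0.1294] [ 0.5992 -0.1515  0.1398]
0.98 [0.4136, 0.2832, 0.0375]
0.69 [0.4527, 0.0685, 0.034]
0.68 [0.5821, -0.2048, 0.1294]
```

View pics/a2.png

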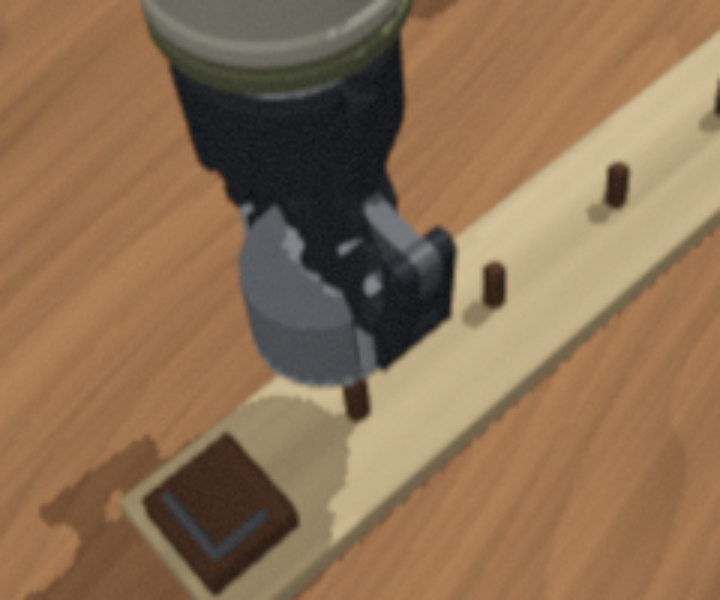

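```bash
cat >> h.py <<'E'
from scipy.optimize import least_squares
def held(D,n="scene",p=None):
    "saw in hand: centre by circle fit of given diameter to side-wall points"
    p=p or camera(n); X=cloud(p); o=manip.get_obs(); P=o["position"]; R=Ro.from_quat(o["ee_rot"]).as_matrix()
    for b in outline_of("saw_35",p):
        q=X[cv2.erode(b["region"].astype(np.uint8),np.ones((2,2)))>0]
        q=q[np.hypot(q[:,0]-P[0],q[:,1]-P[1])<.06]
        if len(q)<30: continue
        zt=np.percentile(q[:,2],95); w=q[q[:,2]<zt-.008]
        s=least_squares(lambda c:np.hypot(w[:,0]-c[0],w[:,1]-c[1])-D/2,P[:2],loss="soft_l1",f_scale=.001)
        top=q[q[:,2]>zt-.005]
        d=R.T@np.r_[s.x-P[:2],0]
        print("held",n,"n",len(w),"c",np.round(s.x,4),"tool off mm",np.round(d[:2]*1e3,1),"rms",np.sqrt(np.mean(s.fun**2)),"ztop-tcp",zt-P[2],"zmin-tcp",np.percentile(q[:,2],3)-P[2])
        return s.x
E
python3 - <<'E'
from h import *
held(.065); held(.065,"top")
E
```

```text
held scene n 540 c [ 0.5761 -0.1837] tool off mm [-0.   0.8] rms 0.001160924189688675 ztop-tcp 0.019238363680042683 zmin-tcp -0.023417083673311426
held top n 310 c [ 0.5718 -0.1878] tool off mm [-5.3 -2.8] rms 0.005156503231869568 ztop-tcp 0.054597026225023076 zmin-tcp -0.0216514252478176
```

Request:
carry_out(deltas=[[0.007,0.063,0,0,-1],[0.007,0.063,0,0,-1],[0.007,0.063,0.15,0,-1],[0.007,0.063,0.3,0,-1],[0.007,0.063,0.42,0,-1],[0.007,0.063,0.475,0,-1],[0.007,0.063,0.475,0,-1],[0.007,0.063,0.475,0,-1]])

```text
clock: 7.52
position: [0.5859, -0.1834, 0.0466]
ee_rot: [0.774, 0.633, 0.0, 0.0]
ft_force: [-3.4, 1.2, 5.5]
grip_width: 0.755
grasp_force: 56.8
```

```bash
python3 - <<'E'
from h import *
go(.5844,-.1839,.0465)
held(.065)
E
```

```text
t=7.53 pos [ 0.5859 -0.1834  0.0466] yaw -11.4 d [-0.006 -0.009  0.   ] spin 0.004 tilt [ 0.001 -0.    -1.   ] grip 0.7547617836259242 56.78344655781984
held scene n 476 c [ 0.5868 -0.1833] tool off mm [0.2 0.9] rms 0.0005634025611011593 ztop-tcp 0.019344786615956712 zmin-tcp -0.025576437658786894
```

Request:
carry_out(deltas=[[0,0,0,0,1],[0,0,0,0,1],[0,0,0,0,1],[0,0,0,0,1],[0,0,-0.2,0,1],[0,0,-0.4,0,1],[0,-0.1,-0.55,0,1],[0.2,-0.35,-0.55,0,1],[0.4,-0.65,-0.55,0,1],[0.6,-0.95,-0.55,0,1],[0.6,-1,-0.5,0,1],[0.6,-1,-0.5,0,1],[0.6,-1,-0.5,0,1]])

```text
clock: 9.25
position: [0.457, -0.0663, 0.1208]
ee_rot: [0.774, 0.633, 0.0, 0.0]
ft_force: [0.8, -0.8, -0.1]
grip_width: 1.003
grasp_force: 0.0
```

```bash
python3 - <<'E'
from h import *
go(.448,-.0632,.028)
for n in("top","scene"):
  for s in saws(camera(n)): print(np.round(s[:6],4))
E
```

```text
t=9.25 pos [ 0.457  -0.0663  0.1208] yaw -11.5 d [ 0.008 -0.063  0.618] spin 0.001 tilt [ 0.001  0.    -1.   ] grip 1.0031191239384882 0.0
[0.95   0.4036 0.2979 0.0456 0.0456 0.047 ]
[ 0.82    0.5862 -0.1842  0.0649  0.0376  0.0647]
[ 0.2     0.6168 -0.0176  0.0128  0.0124  0.0445]
[ 0.91    0.5877 -0.1835  0.0659  0.0631  0.0646]
[0.9    0.4067 0.2978 0.0478 0.0384 0.0469]
[0.7    0.4466 0.0779 0.0357 0.0318 0.0468]
[ 0.63    0.4492 -0.0633  0.0568  0.0498  0.0467]
```

Request:
carry_out(deltas=[[0.008,-0.063,0,0,1],[0.008,-0.063,0.15,0,1],[0.008,-0.063,0.3,0,1],[0.008,-0.063,0.45,0,1],[0.008,-0.063,0.61,0,1],[0.008,-0.063,0.61,0,1],[0.008,-0.063,0.61,0,1],[0.008,-0.063,0.61,0,-1],[0.008,-0.063,0.61,0,-1],[0.008,-0.063,0.61,0,-1],[0.008,-0.063,0.61,0,-1],[0.008,-0.063,0.61,0,-1],[0.008,-0.063,0.61,0,-1]])

```text
clock: 11.08
position: [0.4476, -0.0626, 0.03]
ee_rot: [0.774, 0.633, 0.0, 0.001]
ft_force: [-3.2, -0.6, 9.0]
grip_width: 0.622
grasp_force: 50.9
```

```bash
python3 - <<'E'
from h import *
go(.6018,-.1006,.12)
held(.055)
E
```

```text
t=11.07 pos [ 0.4476 -0.0626  0.03  ] yaw -11.4 d [-0.045  1.058 -0.599] spin 0.004 tilt [ 0.001 -0.001 -1.   ] grip 0.6223394426678102 50.8790657389909
held scene n 304 c [ 0.4484 -0.0629] tool off mm [-0.1  0.8] rms 0.0007618275328561959 ztop-tcp 0.018059856740283056 zmin-tcp -0.02603427630545944
```

Request:
carry_out(deltas=[[0,0,-0.2,0,-1],[0,0,-0.4,0,-1],[0,0.15,-0.6,0,-1],[-0.02,0.35,-0.6,0,-1],[-0.03,0.6,-0.6,0,-1],[-0.045,0.8,-0.6,0,-1],[-0.045,1,-0.6,0,-1],[-0.045,1,-0.6,0,-1],[-0.045,1,-0.6,0,-1]])

```text
clock: 12.3
position: [0.5922, -0.0984, 0.1188]
ee_rot: [0.774, 0.634, -0.0, -0.0]
ft_force: [0.2, -0.3, -1.4]
grip_width: 0.624
grasp_force: 53.2
```

```bash
python3 - <<'E'
from h import *
go(.6018,-.1006,.0475)
held(.055)
E
```

```text
t=12.30 pos [ 0.5922 -0.0984  0.1188] yaw -11.4 d [-0.001  0.066  0.476] spin 0.004 tilt [-0.001  0.    -1.   ] grip 0.6241313830466458 53.23313609696925
held scene n 497 c [ 0.5931 -0.0987] tool off mm [-0.   1.1] rms 0.0005369533240480462 ztop-tcp 0.017719712776360003 zmin-tcp -0.025150908953701923
```

Request:
carry_out(deltas=[[0,0.066,0,0,-1],[0,0.066,0,0,-1],[0,0.066,0.15,0,-1],[0,0.066,0.3,0,-1],[0,0.066,0.42,0,-1],[0,0.066,0.475,0,-1],[0,0.066,0.475,0,-1],[0,0.066,0.475,0,-1]])

```text
clock: 13.4
position: [0.6029, -0.1007, 0.0482]
ee_rot: [0.774, 0.633, 0.0, 0.0]
ft_force: [-0.6, -0.0, -2.1]
grip_width: 0.622
grasp_force: 53.2
```

```bash
python3 - <<'E'
from h import *
go(.6018,-.1006,.0475)
held(.055)
go(.445,.0783,.12)
E
```

```text
t=13.40 pos [ 0.6029 -0.1007  0.0482] yaw -11.4 d [-0.001 -0.007  0.004] spin 0.004 tilt [ 0.001 -0.    -1.   ] grip 0.6223042523690587 53.23726429603994
held scene n 1 c [ 0.6065 -0.1329] tool off mm [-30.9  10. ] rms 2.0905926503833605e-09 ztop-tcp 0.01814213585822639 zmin-tcp 0.01456575484560136
t=13.50 pos [ 0.6027 -0.1007  0.048 ] yaw -11.4 d [ 0.962 -1.266 -0.48 ] spin 0.004 tilt [ 0. -0. -1.] grip 0.6214001240450691 53.23733006604016
```

Request:
carry_out(deltas=[[0,0,0.008,0,-1],[0,0,0.008,0,-1],[0,0,0.008,0,1],[0,0,0.008,0,1],[0,0,0.008,0,1],[0,0,0.008,0,1],[0,0,-0.2,0,1],[0,0,-0.4,0,1],[0.1,-0.2,-0.5,0,1],[0.35,-0.45,-0.5,0,1],[0.6,-0.7,-0.5,0,1],[0.8,-0.95,-0.5,0,1],[0.96,-1,-0.5,0,1],[0.96,-1,-0.5,0,1],[0.96,-1,-0.5,0,1]])

```text
clock: 15.38
position: [0.4842, 0.0693, 0.1228]
ee_rot: [0.774, 0.633, -0.0, 0.0]
ft_force: [-1.0, 0.1, -0.3]
grip_width: 0.997
grasp_force: 0.0
```

```bash
python3 - <<'E'
from h import *
go(.445,.0783,.031)
for n in("top","scene"):
  for s in saws(camera(n)): print(np.round(s[:6],4))
E
```

```text
t=15.38 pos [0.4842 0.0693 0.1228] yaw -11.4 d [ 0.007 -0.268  0.612] spin 0.002 tilt [ 0. -0. -1.] grip 0.9970633638834355 0.0
[ 0.62    0.5847 -0.1845  0.0661  0.0647  0.0647]
[0.58   0.4044 0.2981 0.0458 0.0452 0.047 ]
[ 0.56    0.6013 -0.1017  0.0553  0.0546  0.0648]
[0.91   0.4073 0.2982 0.0487 0.0378 0.0471]
[ 0.74    0.5876 -0.1836  0.0658  0.0622  0.0646]
[0.7    0.4472 0.0779 0.0368 0.0319 0.0468]
[ 0.56    0.6046 -0.1014  0.0565  0.0519  0.0647]
```

Request:
carry_out(deltas=[[0.006,-0.15,0,0,1],[0.006,-0.268,0.1,0,1],[0.006,-0.268,0.25,0,1],[0.006,-0.268,0.45,0,1],[0.006,-0.268,0.61,0,1],[0.006,-0.268,0.61,0,1],[0.006,-0.268,0.61,0,1],[0.006,-0.268,0.61,0,-1],[0.006,-0.268,0.61,0,-1],[0.006,-0.268,0.61,0,-1],[0.006,-0.268,0.61,0,-1],[0.006,-0.268,0.61,0,-1],[0.006,-0.268,0.61,0,-1],[0.006,-0.268,0.61,0,-1],[0.006,-0.268,0.61,0,-1]])

```text
clock: 17.45
position: [0.4449, 0.0789, 0.0317]
ee_rot: [0.774, 0.633, 0.0, 0.0]
ft_force: [-1.9, -0.0, 5.7]
grip_width: 0.386
grasp_force: 49.0
```

```bash
python3 - <<'E'
from h import *
go(.6355,.0660,.12)
held(.035)
E
```

```text
t=17.45 pos [0.4449 0.0789 0.0317] yaw -11.4 d [ 0.166  1.263 -0.588] spin 0.004 tilt [ 0. -0. -1.] grip 0.3858280577001012 49.04965256340802
held scene n 171 c [0.4464 0.079 ] tool off mm [0.4 1.4] rms 0.0008415250230680966 ztop-tcp 0.016289560492402433 zmin-tcp -0.028296643145198447
```

Request:
carry_out(deltas=[[0,0,-0.2,0,-1],[0,0,-0.4,0,-1],[0.02,0.15,-0.6,0,-1],[0.05,0.35,-0.6,0,-1],[0.1,0.6,-0.6,0,-1],[0.14,0.8,-0.6,0,-1],[0.166,1,-0.6,0,-1],[0.166,1,-0.6,0,-1],[0.166,1,-0.6,0,-1]])

```text
clock: 18.68
position: [0.5959, 0.074, 0.121]
ee_rot: [0.774, 0.634, -0.0, -0.0]
ft_force: [-0.2, 1.8, -0.4]
grip_width: 0.384
grasp_force: 49.9
```

```bash
python3 - <<'E'
from h import *
go(.6355,.0660,.049)
held(.035)
E
```

```text
t=18.68 pos [0.5959 0.074  0.121 ] yaw -11.4 d [-0.     0.269  0.48 ] spin 0.004 tilt [-0.001  0.    -1.   ] grip 0.38350500102401225 49.935543201863766
held scene n 295 c [0.597  0.0739] tool off mm [0.2 1.1] rms 0.0008868561369963544 ztop-tcp 0.016239590427320427 zmin-tcp -0.027523999399138674
```

Request:
carry_out(deltas=[[0,0.15,0,0,-1],[0,0.268,0,0,-1],[0,0.268,0,0,-1],[0,0.268,0,0,-1],[0,0.268,0.15,0,-1],[0,0.268,0.3,0,-1],[0,0.268,0.42,0,-1],[0,0.268,0.482,0,-1],[0,0.268,0.482,0,-1],[0,0.268,0.482,0,-1]])

```text
clock: 20.02
position: [0.6362, 0.0659, 0.049]
ee_rot: [0.774, 0.633, 0.0, 0.0]
ft_force: [-0.2, 0.6, -0.8]
grip_width: 0.39
grasp_force: 50.5
```

```bash
python3 - <<'E'
from h import *
go(.6355,.0660,.049)
held(.035)
go(.405,.2985,.12)
E
```

```text
t=20.02 pos [0.6362 0.0659 0.049 ] yaw -11.4 d [-0.    -0.005  0.   ] spin 0.004 tilt [ 0.  0. -1.] grip 0.3904773852872069 50.49622095378298
held scene n 233 c [0.6371 0.0658] tool off mm [0.1 0.9] rms 0.0007378820836452263 ztop-tcp 0.017289101409158306 zmin-tcp -0.024171313790866313
t=20.12 pos [0.6362 0.0659 0.049 ] yaw -11.4 d [ 1.216 -1.817 -0.474] spin 0.004 tilt [ 0.  0. -1.] grip 0.38575244727913227 50.48790932467652
```

Request:
carry_out(deltas=[[0,0,0.009,0,-1],[0,0,0.009,0,-1],[0,0,0.009,0,1],[0,0,0.009,0,1],[0,0,0.009,0,1],[0,0,0.009,0,1],[0,0,0.009,0,1],[0,0,-0.2,0,1],[0,0,-0.4,0,1],[0,-0.2,-0.6,0,1],[0.2,-0.45,-0.6,0,1],[0.4,-0.7,-0.6,0,1],[0.7,-0.95,-0.6,0,1],[0.96,-1,-0.6,0,1],[0.96,-1,-0.6,0,1],[0.96,-1,-0.6,0,1]])

```text
clock: 22.12
position: [0.5177, 0.2358, 0.1388]
ee_rot: [0.774, 0.633, -0.0, 0.0]
ft_force: [0.3, -0.5, -0.7]
grip_width: 1.002
grasp_force: 0.0
```

```bash
python3 - <<'E'
from h import *
go(.405,.2985,.030)
for n in("top","scene"):
  for s in saws(camera(n)): print(np.round(s[:6],4))
E
```

```text
t=22.12 pos [0.5177 0.2358 0.1388] yaw -11.4 d [ 0.261 -0.819  0.725] spin 0.003 tilt [-0.    -0.001 -1.   ] grip 1.0015285995921248 0.0
[ 0.75    0.5847 -0.1839  0.066   0.0645  0.0647]
[ 0.55    0.6013 -0.1021  0.0558  0.0547  0.0648]
[0.53   0.6345 0.0651 0.0353 0.0352 0.0647]
[0.97   0.4074 0.2982 0.0484 0.0385 0.047 ]
[ 0.79    0.587  -0.1842  0.0657  0.0395  0.0638]
[ 0.77    0.6034 -0.1024  0.0563  0.0517  0.0648]
[0.6    0.6381 0.0634 0.0348 0.0186 0.0561]
```

Request:
carry_out(deltas=[[0.1,-0.3,0,0,1],[0.2,-0.6,0.1,0,1],[0.261,-0.819,0.2,0,1],[0.261,-0.819,0.3,0,1],[0.261,-0.819,0.4,0,1],[0.261,-0.819,0.55,0,1],[0.261,-0.819,0.72,0,1],[0.261,-0.819,0.72,0,1],[0.261,-0.819,0.72,0,1],[0.261,-0.819,0.72,0,-1],[0.261,-0.819,0.72,0,-1],[0.261,-0.819,0.72,0,-1],[0.261,-0.819,0.72,0,-1],[0.261,-0.819,0.72,0,-1],[0.261,-0.819,0.72,0,-1],[0.261,-0.819,0.72,0,-1]])

```text
clock: 24.32
position: [0.4052, 0.2994, 0.0318]
ee_rot: [0.774, 0.633, 0.0, 0.0]
ft_force: [-0.7, -2.1, 5.8]
grip_width: 0.514
grasp_force: 50.1
```

```bash
python3 - <<'E'
from h import *
go(.6185,-.0174,.15)
held(.045)
E
```

```text
t=24.32 pos [0.4052 0.2994 0.0318] yaw -11.4 d [-1.789  1.812 -0.787] spin 0.004 tilt [ 0.001  0.    -1.   ] grip 0.5138909911489451 50.077953385189176
held scene n 233 c [0.4068 0.2996] tool off mm [0.6 1.5] rms 0.0013006825913606619 ztop-tcp 0.01688112280576607 zmin-tcp -0.027515241981302754
```

Request:
carry_out(deltas=[[0,0,-0.2,0,-1],[0,0,-0.4,0,-1],[-0.1,0.1,-0.6,0,-1],[-0.3,0.3,-0.78,0,-1],[-0.55,0.55,-0.78,0,-1],[-0.8,0.8,-0.78,0,-1],[-0.95,0.95,-0.78,0,-1],[-0.95,0.95,-0.78,0,-1]])

```text
clock: 25.42
position: [0.5175, 0.1285, 0.1479]
ee_rot: [0.775, 0.632, -0.0, 0.0]
ft_force: [0.6, 0.3, -0.8]
grip_width: 0.507
grasp_force: 51.2
```

Request:
carry_out(deltas=[[-0.25,0.25,0,0,-1],[-0.5,0.5,0,0,-1],[-0.75,0.75,0,0,-1],[-0.83,0.85,0,0,-1],[-0.83,0.85,0,0,-1],[-0.83,0.85,0,0,-1]])

```text
clock: 26.18
position: [0.616, -0.0133, 0.1481]
ee_rot: [0.773, 0.635, 0.0, -0.0]
ft_force: [-0.1, 0.1, -1.5]
grip_width: 0.512
grasp_force: 51.3
```

```bash
python3 - <<'E'
from h import *
go(.6185,-.0174,.049)
held(.045)
E
```

```text
t=26.18 pos [ 0.616  -0.0133  0.1481] yaw -11.2 d [-0.024  0.022  0.661] spin 0.009 tilt [-0.     0.001 -1.   ] grip 0.5116122657081957 51.26091067213565
held scene n 423 c [ 0.6171 -0.0129] tool off mm [0.7 0.9] rms 0.0006303556858176769 ztop-tcp 0.016041601817394474 zmin-tcp -0.026125246031031668
```

Request:
carry_out(deltas=[[-0.026,0.021,0,0,-1],[-0.026,0.021,0,0,-1],[-0.026,0.021,0.15,0,-1],[-0.026,0.021,0.3,0,-1],[-0.026,0.021,0.45,0,-1],[-0.026,0.021,0.6,0,-1],[-0.026,0.021,0.665,0,-1],[-0.026,0.021,0.665,0,-1],[-0.026,0.021,0.665,0,-1]])

```text
clock: 27.4
position: [0.6194, -0.0202, 0.0489]
ee_rot: [0.774, 0.633, 0.0, 0.0]
ft_force: [-0.8, 0.7, 3.0]
grip_width: 0.508
grasp_force: 51.0
```

```bash
python3 - <<'E'
from h import *
go(.6185,-.0174,.049)
held(.045)
E
```

```text
t=27.40 pos [ 0.6194 -0.0202  0.0489] yaw -11.4 d [ 0.017 -0.009 -0.001] spin 0.004 tilt [ 0.001 -0.    -1.   ] grip 0.5075593835340079 51.00580740720034
held scene n 356 c [ 0.6204 -0.0199] tool off mm [0.5 0.9] rms 0.0006357328902193875 ztop-tcp 0.017579952442103475 zmin-tcp -0.026093218782712452
```

Request:
carry_out(deltas=[[0,0,-0.015,0,-1],[0.017,-0.005,-0.015,0,-1],[0.017,-0.005,-0.015,0,-1],[0.017,-0.005,0.004,0,-1],[0.017,-0.005,0.004,0,-1],[0.017,-0.005,0.004,0,1],[0.017,-0.005,0.004,0,1],[0.017,-0.005,0.004,0,1],[0.017,-0.005,0.004,0,1],[0.017,-0.005,0.004,0,1],[0.017,-0.005,-0.2,0,1],[0.017,-0.005,-0.4,0,1],[0.017,-0.1,-0.6,0,1],[0.017,-0.5,-0.7,0,1],[0.017,-0.9,-0.8,0,1],[0.017,-1,-0.8,0,1],[0.017,-1,-0.8,0,1]])

```text
clock: 29.62
position: [0.4724, 0.0115, 0.1686]
ee_rot: [0.774, 0.633, 0.0, 0.001]
ft_force: [0.6, 0.1, -0.5]
grip_width: 1.001
grasp_force: 0.0
```

```bash
python3 - <<'E'
from h import *
go(.6185,-.0174,.049)
for n in("top","scene"):
  p=camera(n); save(p,n+"9.png")
  for s in saws(p): print(np.round(s[:6],4))
E
```

```text
t=29.62 pos [0.4724 0.0115 0.1686] yaw -11.4 d [0.004 0.991 0.799] spin 0.003 tilt [ 0.001 -0.001 -1.   ] grip 1.0010164603412155 0.0
[ 0.82    0.6014 -0.1018  0.0556  0.0548  0.0647]
[ 0.64    0.5848 -0.1841  0.0659  0.0645  0.0648]
[0.63   0.636  0.065  0.0331 0.0253 0.0648]
[ 0.87    0.6202 -0.0182  0.0463  0.0429  0.0647]
[ 0.73    0.6038 -0.1016  0.0565  0.0521  0.0647]
[0.64   0.6387 0.0622 0.0346 0.0186 0.0542]
[ 0.58    0.5868 -0.184   0.0662  0.0473  0.0639]
```

View pics/scene9.png

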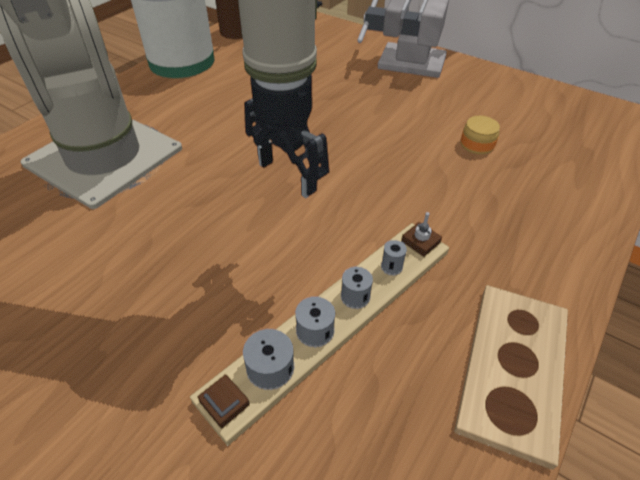

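The scene view shows all four saws flat on the board (tops at 64.7 mm), running from the smallest at (394,257) by the arbor to the largest at (269,358). The gripper is clear of them.

```bash
python3 -c "
from workcell import ticket; print(ticket.hand_in())"
```

```text
the job is handed in; nothing more can be done
None
```

All four hole saws are on their dowels, smallest next to the arbor and largest at the other end. They are teeth down, flat on the board and centred to within about 2 mm by camera, and I handed the job in after about 30 s of the 96 s allowed.

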